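Pull the valved module out of the packed crate and stand it on the calibrator

ROBOT

A 7-joint arm with a two-finger parallel gripper is mounted at the origin on the work surface. World frame = base frame: x ahead of the robot, y to its left, z up, the work surface at z = 0. Lengths are in m, angles in rad, forces in N, time in s.
With the tool pointing down it reaches from about 0.4 to 0.85 m from the base axis. Payload 4.5 kg.
Tool frame: the origin (TCP) lies at the very end of the fingers, on their centre line; the grasp point (between the pads) lies 19 mm behind it (r.pinch_z is the distance from the TCP to the grasp point, in m); z points along the fingers, y is the line along which they close (so a half turn about z gives the same grasp; the last joint's range is limited). The gripper opens to 88 mm and grips with 3 to 60 N. Pads are 18 mm wide; open, the fingers measure 123 mm over their backs; the gripper's body (75 mm by 187 mm) begins 45 mm behind the grasp point.
Start: joints at [-1.158, 0.689, -0.195, 1.565, 0.157, 0.902, -0.215], TCP at [0.231, 0.581, 0.239] pointing down, gripper open.
Joint ranges: [-3.01, 3.01], [-0.46, 2.08], [-1.47, 1.51], [0.13, 2.56], [-1, 4.14], [0.04, 2.09], [-2.66, 2.66]. Speed limits (rad/s): [2.57, 2.57, 3.14, 3.14, 3.14, 3.14, 3.14].

INTERFACE

Orientations are given as a unit quaternion [x, y, z, w].
In Python, from plant import r, cams gives the robot as it stands.
- The arm moves only by the shell command python3 -m pendant 'ROWS' [FORCE]. ROWS is JSON, a list of rows, each a list of 3 entries, a list of its own where there are three numbers: the closure, from -1 (fully open) to 1 (shut), then the shift along the tool's x, y, z in mm, then the turn, a rotation vector about the tool's x, y, z in degrees. A call has 1 to 8 rows; each row shifts and turns the commanded pose from where the row before left it, along the tool's axes as they then stand; what a row does not reach is not made up. A row lasts 1/8 s, in which the tool goes at most 62.5 mm and 10.7 degrees, less where a joint would pass 70% of its speed; a pose out of reach is approached as far as the arm can. A call with a gripper value outside its range is refused whole. The fingers move at their own pace and stop on an object; FORCE is the grip in N (left out, the last holds). Time passes only in rows, so rows that do not move let the fingers close. It gives the time, the measured TCP pose, the force, the opening and the grip force at its end, in the units of the state.
- r.get_state(): the state, without advancing time (a new reading comes with each control period).
- cams.snapshot(name): name is "scene" or "top"; returns a dict with "img" (480x640x3 uint8, red, green, blue), "camera_matrix" (3x3 intrinsics, pixels), "camera_from_world" (4x4, takes a point from world to camera coordinates). Camera axes: x right, y up, looking along -z (the intrinsics and any distortion apply to the point x, -y, -z); pixel columns grow to the right and rows downward; lengths in m; the calibration is good to about 2 mm. A picture is of the moment at which its call begins. There is no depth.
- r.finish_job(): hands the job in; it is judged then, once.
The state is a dict: "clock": time; "q": joint angles; "qd": joint speeds; "joint_torque": joint torques, N m; "tool_pos": TCP position; "eef_rot": TCP orientation; "contact_force": force on the tool from outside, world axes, zero at the start; "moment": the same for the moment, N m; "opening": opening from 0.0 (shut) to 1.0 (fully open); "finger_force": force on a finger pad.
Only numpy, scipy, OpenCV 4.12 (cv2) and the standard library are available. Lean on these libraries where they do the work, as an engineer would, in place of code of your own. Each camera call takes 0.05 s, during which the arm holds its last target. There are 200 camera calls.

TASK

The slanted crate on the bench is packed tight with white pressure modules; the middle one still carries a long flat valve handle. Draw that module out, leaving the others in the crate, and lower it upright onto the calibrator's square rubber pad, letting go only once it is down; it must stand wholly on the pad. Do not disturb the dial gauge, the mug or the screwdriver.

Things in the scene. Friction and masses are not known exactly. Their poses are not given: they have to be found in the camera images.
- module: the module to take: white case 44 x 44 mm, 75 mm tall, a bar handle on a round post on top; loose, 0.11 to 0.23 kg. Origin: centre of its underside; z along the case to the handle. In the crate z leans 26 degrees towards the crate's low side, y is level, x points up the slope. Neighbours touch it on all four sides; it comes out along its own z and is clear of them after about 80 mm.
- handle (a point): centre of that module's flat aluminium bar handle, 110 mm above the underside along the module's z. The bar is 14 mm thick (along the module's x), 90 mm long (along y) and 22 mm high (99 to 121 mm above the underside), so it overhangs the neighbours, its lower edge 16 mm above their caps. Same axes as the module.
- crate: fixed grey crate, open on top, 146 x 146 mm outside, walls and floor 6 mm, 55 mm deep inside, tilted 26 degrees on a steel stand so that its open top leans towards its own -x (roughly to the robot). Origin: on the table under its middle; this frame is upright, x towards the raised side. Nine modules stand in it in 3 rows of 3, their cases 20 mm above the walls.
- calibrator: fixed grey instrument, base 150 x 160 mm, 34 mm high, with a black square rubber pad (130 x 130 mm, 6 mm thick) on it; along its +x side, from 75 to 130 mm from the pad's centre, stands a housing 160 mm wide, 90 mm high. Origin: on the table under the pad's centre; z up.
- pad (a point): centre of the top face of the calibrator's rubber pad, 40 mm above the table; its x and y run along the pad's edges.
- gauge: bystander: round dial gauge lying face up, 124 mm across, 32 mm high, loose, on the table. Origin: centre of its underside.
- mug: bystander: white mug, 80 mm across, 90 mm high, loose, on the table. Origin: centre of its underside.
- screwdriver: bystander: screwdriver lying on the table, loose. Origin: on the table under its middle.
- plain1: plain module (near row, right, seen from the crate's low side): same 44 x 44 x 75 mm white case, 0.16 kg, but only a round steel cap, 22 mm across and 8 mm high, on top; loose. Origin: centre of its underside, z along the case.
- plain2: plain module (near row, middle, seen from the crate's low side): same 44 x 44 x 75 mm white case, 0.16 kg, but only a round steel cap, 22 mm across and 8 mm high, on top; loose. Origin: centre of its underside, z along the case.
- plain3: plain module (near row, left, seen from the crate's low side): same 44 x 44 x 75 mm white case, 0.16 kg, but only a round steel cap, 22 mm across and 8 mm high, on top; loose. Origin: centre of its underside, z along the case.
- plain4: plain module (middle row, right, seen from the crate's low side): same 44 x 44 x 75 mm white case, 0.16 kg, but only a round steel cap, 22 mm across and 8 mm high, on top; loose. Origin: centre of its underside, z along the case.
- plain5: plain module (middle row, left, seen from the crate's low side): same 44 x 44 x 75 mm white case, 0.16 kg, but only a round steel cap, 22 mm across and 8 mm high, on top; loose. Origin: centre of its underside, z along the case.
- plain6: plain module (far row, right, seen from the crate's low side): same 44 x 44 x 75 mm white case, 0.16 kg, but only a round steel cap, 22 mm across and 8 mm high, on top; loose. Origin: centre of its underside, z along the case.
- plain7: plain module (far row, middle, seen from the crate's low side): same 44 x 44 x 75 mm white case, 0.16 kg, but only a round steel cap, 22 mm across and 8 mm high, on top; loose. Origin: centre of its underside, z along the case.
- plain8: plain module (far row, left, seen from the crate's low side): same 44 x 44 x 75 mm white case, 0.16 kg, but only a round steel cap, 22 mm across and 8 mm high, on top; loose. Origin: centre of its underside, z along the case.
Things that resemble listed ones, but are neither listed nor needed, are in the scene too. Leave any blue look-alike of the module alone.

How it is judged:
On the way, in this order (a step that is already met when the one before it is completed fails the run):
1. the module is drawn clear of the crate: its underside higher than 100 mm above the table (height (world z) of module above 0.1 m), for 0.1 s.
2. still held by the fingers, it is lowered upright (within 15 degrees) to within 12 mm of the pad, wholly over the pad (z of module in the frame of pad between -0.005 and 0.012 m and x of module in the frame of pad between -0.046 and 0.046 m and y of module in the frame of pad between -0.046 and 0.046 m and angle between module's own z axis and vertical below 0.26 rad and contact force between the fingers and module above 1 N), for 0.1 s.
At the end, for the whole second after the job is handed in: The handled module stands upright (within 3.4 deg), at rest and released, on the pad, its centre within 46 mm of the pad's centre along both edges; the plain modules are still in the crate (none moved over 60 mm); gauge, mug and screwdriver within 30 mm of where they were (z of module in the frame of pad between -0.004 and 0.004 m and x of module in the frame of pad between -0.046 and 0.046 m and y of module in the frame of pad between -0.046 and 0.046 m and angle between module's own z axis and vertical below 0.06 rad and linear speed of module below 0.02 m/s and distance of each of plain1, plain2, plain3, plain4, plain5, plain6, plain7, plain8 from where it was at the start of the episode below 0.06 m and distance of each of gauge, mug, screwdriver from where it was at the start of the episode below 0.03 m); the robot touches nothing.
It fails at once if a plain module is pulled out of its place in the crate (moved more than 60 mm) (distance of any of plain1, plain2, plain3, plain4, plain5, plain6, plain7, plain8 from where it was at the start of the episode above 0.06 m).
It fails at once if the dial gauge, the mug or the screwdriver is shifted (more than 30 mm) (distance of any of gauge, mug, screwdriver from where it was at the start of the episode above 0.03 m).
It also fails if it takes over 43 s, if anything falls off the work surface, if the arm or the gripper's body presses on something with over 40 N, if the wrist force passes 120 N, or if a joint passes its speed limit or range.

## Working session

There is one attempt and no reset: what is moved stays moved. The work goes in short steps, Python scripts to look and compute and a shell command to move; the robot and the scene stay as the last step left them, time stands still between calls to the robot, and variables do not carry over. Pictures are saved under pics/ and viewed, at most 10 in all, crops included, and the job is handed in when it is done.

```bash
mkdir -p pics; ls
python3 - <<'E'
from plant import r,cams
import cv2,numpy as np
np.set_printoptions(precision=4,suppress=True)
for n in("scene","top"):
    s=cams.snapshot(n); cv2.imwrite(f"pics/{n}0.png",s["img"][:,:,::-1]); np.savez(f"{n}0.npz",**s)
    print(s["camera_matrix"],s["camera_from_world"],s.keys())
s=r.get_state();print(s)
E
```

```text
pics
[[580.5477   0.     324.6863]
 [  0.     580.5477 242.4886]
 [  0.       0.       1.    ]] [[-0.8492  0.5281 -0.0058  0.4579]
 [-0.4353 -0.6935  0.5741  0.1748]
 [ 0.2992  0.49    0.8188 -1.8562]
 [ 0.      0.      0.      1.    ]] dict_keys(['img', 'camera_matrix', 'camera_from_world'])
[[524.7254   0.     317.0331]
 [  0.     524.7254 238.9114]
 [  0.       0.       1.    ]] [[-0.0713 -0.9974 -0.0053  0.0321]
 [ 0.9707 -0.0707  0.2298 -0.5549]
 [-0.2295  0.0112  0.9732 -1.2446]
 [ 0.      0.      0.      1.    ]] dict_keys(['img', 'camera_matrix', 'camera_from_world'])
{'clock': 0.1, 'q': array([-1.1582,  0.6899, -0.1945,  1.5662,  0.1573,  0.9025, -0.2151]), 'qd': array([ 0.0002, -0.0036, -0.0008, -0.0038,  0.0002, -0.0002,  0.0002]), 'joint_torque': array([ -0.0036, -52.8492,  -1.2715, -15.3835,  -0.0525,   0.002 ,
         0.0001]), 'tool_pos': array([0.2309, 0.5802, 0.238 ]), 'eef_rot': array([ 0.1882,  0.9821, -0.0008, -0.0001]), 'contact_force': array([ 0.042 , -0.7913, -0.2876]), 'moment': array([ 0.0153, -0.008 , -0.0242]), 'finger_force': 0.0, 'opening': 1.0012285880675638}
```

View pics/scene0.png

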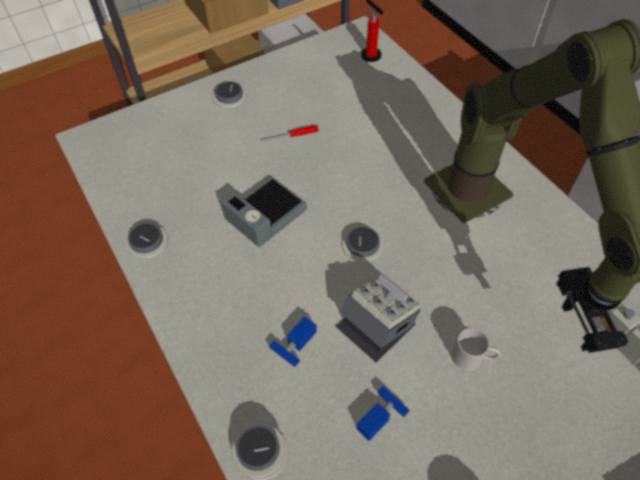

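View pics/top0.png

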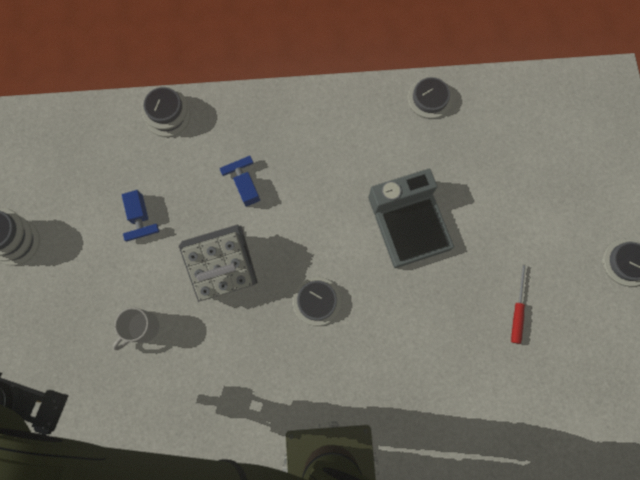

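The scene view has the crate near (380,310), the handle near (383,297) and the pad near (273,200). In the top view the crate is near (217,262), the handle near (215,270) and the pad near (417,230). A gauge lies between crate and pad at top (317,300), and the mug is at (133,325). Next I'll enlarge the crate in both views.

Run:
```python
import cv2,numpy as np
a=cv2.imread("pics/scene0.png")[265:365,330:430]; b=cv2.imread("pics/top0.png")[215:315,170:270]
cv2.imwrite("pics/crop0.png",np.hstack([cv2.resize(x,(400,400),interpolation=cv2.INTER_CUBIC) for x in(a,b)]))
```

```text
(no output)
```

View pics/crop0.png

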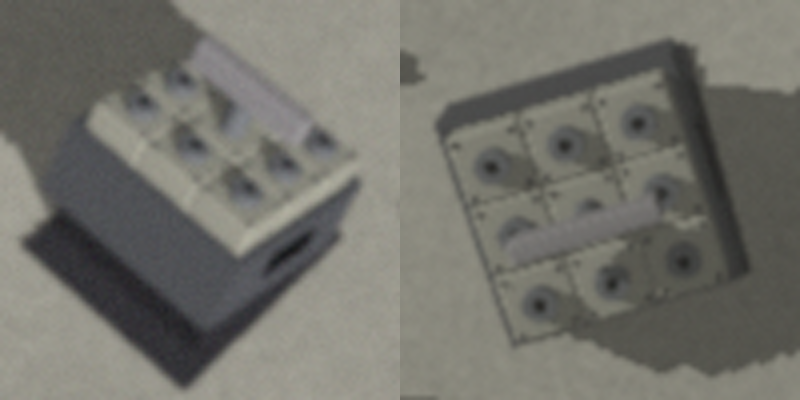

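```bash
cat > h.py <<'E'
import numpy as np
from scipy.spatial.transform import Rotation as R
np.set_printoptions(precision=4,suppress=True)
def ray(s,p):
    K,T=s["camera_matrix"],s["camera_from_world"]
    d=np.linalg.inv(K)@[p[0],p[1],1]; d=T[:3,:3].T@(d*[1,-1,-1])
    return -T[:3,:3].T@T[:3,3], d/np.linalg.norm(d)
def plane(s,p,z):
    c,d=ray(s,p); return c+d*(z-c[2])/d[2]
def tri(s1,p1,s2,p2):
    (a,u),(b,v)=ray(s1,p1),ray(s2,p2)
    t=np.linalg.lstsq(np.c_[u,-v],b-a,rcond=None)[0]
    P,Q=a+t[0]*u,b+t[1]*v
    return (P+Q)/2,np.linalg.norm(P-Q)*1000
def proj(s,P):
    K,T=s["camera_matrix"],s["camera_from_world"]
    c=T[:3,:3]@P+T[:3,3]; q=K@(c*[1,-1,-1]); return q[:2]/q[2]
E
python3 - <<'E'
from h import *; import cv2
S,T=np.load("scene0.npz"),np.load("top0.npz")
f=lambda x,y:(330+x/4,265+y/4); g=lambda x,y:(170+(x-400)/4,215+y/4)
print("cams",ray(S,(0,0))[0],ray(T,(0,0))[0])
P=[]
for n,a,b in[("+x+y",(240,252),(445,140)),("-x+y",(358,170),(515,347)),("+x-y",(90,118),(665,72)),("bar",(253,90),(585,230)),
 ("barL",(308,130),(510,246)),("barR",(198,48),(660,208))]:
    p,e=tri(S,f(*a),T,g(*b)); P.append(p); print(n,p,e)
u=P[0]-P[1]; v=P[0]-P[2]
print("len",np.linalg.norm(u),np.linalg.norm(v),"tilt",np.degrees(np.arcsin(u[2]/np.linalg.norm(u))),"yaw",np.degrees(np.arctan2(u[1],u[0])),np.degrees(np.arctan2(-v[0],v[1])))
c=(P[1]+P[2])/2; print("array top centre",c)
# pad
for s,roi in((T,(370,180,100,100)),(S,(230,165,90,80))):
    x,y,w,h=roi; m=(s["img"][y:y+h,x:x+w].max(2)<45).astype(np.uint8)
    n,l,st,ce=cv2.connectedComponentsWithStats(m); i=1+st[1:,4].argmax()
    cs=max(cv2.findContours((l==i).astype(np.uint8),0,1)[0],key=cv2.contourArea)
    bx=cv2.boxPoints(cv2.minAreaRect(cs)); ap=cv2.approxPolyDP(cs,5,True)[:,0]+[x,y]
    q=np.array([plane(s,a,.04)[:2] for a in ap]); print(st[i],"centre",plane(s,ce[i]+[x,y],.04),"\n",q)
E
```

```text
cams [1.0202 0.7889 1.4221] [0.2553 0.0068 1.339 ]
+x+y [0.5414 0.3161 0.1168] 4.158235113485514
-x+y [0.4214 0.289  0.0641] 3.0269768509248296
+x-y [0.5707 0.1856 0.1192] 2.2257809471211347
bar [0.4759 0.2323 0.1359] 0.29312069914388245
barL [0.4674 0.2758 0.1418] 3.7086172477833164
barR [0.4866 0.1878 0.1349] 1.5484595559644179
len 0.13391456426632997 0.13382938321260512 tilt 23.209349352400498 yaw 12.741755701825006 12.65062965349132
array top centre [0.496  0.2373 0.0917]
[  14   20   64   60 2427] centre [ 0.5689 -0.2597  0.04  ] 
 [[ 0.6437 -0.3043]
 [ 0.6148 -0.1846]
 [ 0.4942 -0.2179]
 [ 0.5245 -0.3358]]
[  16   15   54   44 1189] centre [ 0.5666 -0.2561  0.04  ] 
 [[ 0.5262 -0.3286]
 [ 0.6338 -0.3052]
 [ 0.6133 -0.1835]
 [ 0.5019 -0.2084]]
```

```bash
cat >> h.py <<'E'
psi=np.radians(12.7); th=np.radians(26)
xm=np.array([np.cos(th)*np.cos(psi),np.cos(th)*np.sin(psi),np.sin(th)])
n=np.array([-np.sin(th)*np.cos(psi),-np.sin(th)*np.sin(psi),np.cos(th)])
def toolR(y,z): return R.from_matrix(np.c_[np.cross(y,z),y,z])
Rg=toolR(xm,-n)
def delta(st,P,Rt):
    Rc=R.from_quat(st["eef_rot"])
    print("clock",st["clock"],"q",st["q"])
    print("shift now-axes mm",1000*Rc.inv().apply(P-st["tool_pos"]),"turn deg",np.degrees((Rc.inv()*Rt).as_rotvec()),"shift target-axes",1000*Rt.inv().apply(P-st["tool_pos"]))
E
python3 - <<'E'
from h import *; from plant import r
A=np.array([.496,.2373,.0917]); H=A+n*.118
print(H); delta(r.get_state(),H+[0,0,.04],Rg)
E
```

```text
[0.4455 0.2259 0.1978]
clock 0.1 q [-1.1582  0.6899 -0.1945  1.5662  0.1573  0.9025 -0.2151]
shift now-axes mm [-330.3663 -249.804     0.678 ] turn deg [-23.9945 -12.5616  54.6257] shift target-axes [-392.7636  118.0401   57.8586]
```

```bash
python3 -m pendant '[[-1,[-33,-25,0],[0,0,0]],[-1,[-33,-25,0],[0,0,0]],[-1,[-33,-25,0],[0,0,0]],[-1,[-33,-25,0],[0,0,0]],[-1,[-33,-25,0],[0,0,0]],[-1,[-33,-25,0],[0,0,0]],[-1,[-33,-25,0],[0,0,0]],[-1,[-33,-25,0],[0,0,0]]]' 30
python3 -m pendant '[[-1,[-33,-25,0],[0,0,0]],[-1,[-33,-25,0],[0,0,0]],[-1,[0,0,0],[-4,-2.1,9.1]],[-1,[0,0,0],[-4,-2.1,9.1]],[-1,[0,0,0],[-4,-2.1,9.1]],[-1,[0,0,0],[-4,-2.1,9.1]],[-1,[0,0,0],[-4,-2.1,9.1]],[-1,[0,0,0],[-4,-2.1,9.1]]]'
python3 -m pendant '[[-1,[0,0,0],[0,0,0]],[-1,[0,0,0],[0,0,0]]]'
python3 - <<'E'
from h import *; from plant import r,cams; import cv2
A=np.array([.496,.2373,.0917]); H=A+n*.118
delta(r.get_state(),H,Rg)
for k in("scene","top"):
    s=cams.snapshot(k); np.savez(f"{k}1.npz",**s)
    c=proj(s,A+n*.035).astype(int); print(c)
    p=cv2.resize(s["img"][c[1]-60:c[1]+60,c[0]-60:c[0]+60,::-1],(400,400),interpolation=2)
    o=p if k=="scene" else np.hstack([o,p])
cv2.imwrite("pics/crop1.png",o)
E
```

```text
clock: 1.1
tool_pos: [0.4029, 0.2959, 0.2385]
eef_rot: [0.188, 0.982, -0.0, -0.0]
contact_force: [0.9, 0.1, -0.4]
opening: 1.001
finger_force: 0.0
clock: 2.1
tool_pos: [0.4443, 0.2261, 0.2422]
eef_rot: [0.566, 0.802, 0.149, 0.123]
contact_force: [0.4, 0.4, 0.7]
opening: 0.999
finger_force: 0.0
clock: 2.35
tool_pos: [0.4467, 0.2271, 0.2431]
eef_rot: [0.564, 0.802, 0.151, 0.124]
contact_force: [0.0, -0.8, -0.1]
opening: 1.004
finger_force: 0.0
clock 2.35 q [-0.8398  0.4467  0.2703  2.2968  0.3314  0.0433 -0.6004]
shift now-axes mm [  0.5911 -18.7199  41.3665] turn deg [-3.4631 -1.3074  6.7952] shift target-axes [ -0.8465 -21.1724  40.162 ]
[391 291]
[216 271]
```

View pics/crop1.png

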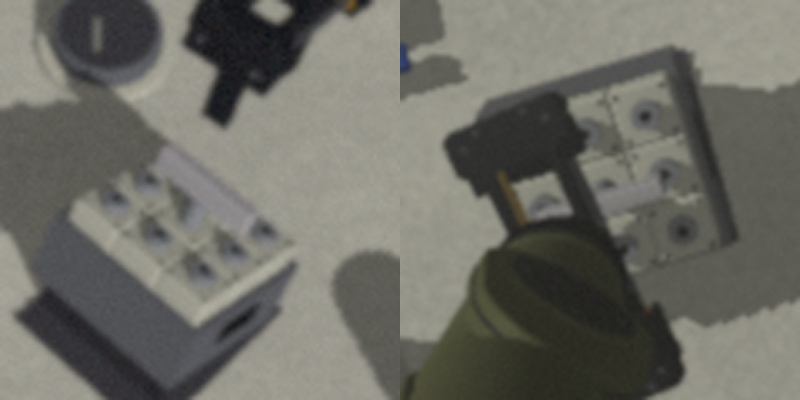

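The calibration agrees: the projected handle lies at the crop centres. The arm is clear of the bar, but joint 6 is at its lower limit. Moving lower and further forward before finishing the turn should help.

```bash
python3 -m pendant '[[-1,[0,-9,20],[0,0,0]],[-1,[0,-9,20],[0,0,0]],[-1,[0,0,20],[0,0,0]],[-1,[0,0,15],[0,0,0]],[-1,[0,0,0],[-1.7,-0.7,3.4]],[-1,[0,0,0],[-1.7,-0.7,3.4]],[-1,[0,0,0],[0,0,0]],[-1,[0,0,0],[0,0,0]]]'
python3 - <<'E'
from h import *; from plant import r
A=np.array([.496,.2373,.0917]); 
delta(r.get_state(),A+n*.078,Rg)
E
```

```text
clock: 3.45
tool_pos: [0.4508, 0.2221, 0.2156]
eef_rot: [0.605, 0.769, 0.153, 0.138]
contact_force: [0.8, -0.0, 0.8]
opening: 1.003
finger_force: 0.0
clock 3.45 q [-0.6237  0.497  -0.0804  2.3281  1.7725  0.244  -2.1829]
shift now-axes mm [ 6.1831 -9.4755 54.4268] turn deg [-2.2499  1.158   1.2246] shift target-axes [  4.8593 -11.7253  54.1221]
```

```bash
python3 -m pendant '[[-1,[2,-3,14],[0,0,0]],[-1,[2,-3,14],[0,0,0]],[-1,[2,-3,14],[0,0,0]],[-1,[0,0,0],[-1.2,0.6,0.6]],[-1,[0,0,0],[-1,0.6,0.6]],[-1,[0,0,0],[0,0,0]]]'
python3 - <<'E'
from h import *; from plant import r
A=np.array([.496,.2373,.0917]); 
delta(r.get_state(),A+n*.078,Rg)
E
```

```text
clock: 4.2
tool_pos: [0.4578, 0.2286, 0.1729]
eef_rot: [0.608, 0.761, 0.175, 0.14]
contact_force: [-0.2, -0.3, 0.3]
opening: 0.997
finger_force: 0.0
clock 4.2 q [-0.4481  0.6236 -0.3577  2.3775  2.0968  0.477  -2.5389]
shift now-axes mm [ 0.0806 -0.3607 12.1864] turn deg [-0.1105  0.022   0.0559] shift target-axes [ 0.0755 -0.3843 12.1857]
```

Joint 7 is close to its limit. The equivalent half-turned grasp leaves more room, so I'll turn the tool 180° about its axis here. The fingertips are 44 mm above the bar.

```bash
python3 -m pendant '[[-1,[0,0,0],[0,0,10]],[-1,[0,0,0],[0,0,10]],[-1,[0,0,0],[0,0,10]],[-1,[0,0,0],[0,0,10]]]'
python3 - <<'E'
from h import *; from plant import r
A=np.array([.496,.2373,.0917]); 
delta(r.get_state(),A+n*.078,toolR(-xm,-n))
E
```

```text
clock: 4.7
tool_pos: [0.4598, 0.2386, 0.163]
eef_rot: [0.779, 0.586, 0.204, 0.093]
contact_force: [-0.8, 1.0, -2.5]
opening: 0.997
finger_force: 0.0
clock 4.7 q [ 0.0058  0.9462 -1.2734  2.3427  1.7186  1.162  -2.6506]
shift now-axes mm [-7.9659  4.6237  1.4024] turn deg [  0.1913   0.0899 151.2913] shift target-axes [ 9.2106 -0.2265  1.3835]
```

```bash
python3 -m pendant '[[-1,[0,0,-8],[0,0,-10]],[-1,[0,0,-8],[0,0,-10]],[-1,[0,0,-8],[0,0,-10]],[-1,[0,0,-8],[0,0,-10]],[-1,[0,0,0],[0,0,-10]],[-1,[0,0,0],[0,0,-10]]]'
python3 - <<'E'
from h import *; from plant import r
A=np.array([.496,.2373,.0917]); 
delta(r.get_state(),A+n*.108,toolR(-xm,-n))
E
```

```text
clock: 5.45
tool_pos: [0.4459, 0.2358, 0.1909]
eef_rot: [0.377, 0.899, 0.129, 0.183]
contact_force: [0.5, -0.5, -0.1]
opening: 1.002
finger_force: 0.0
clock 5.45 q [-0.0155  0.8175 -1.2078  2.3542  1.6643  1.0341 -1.5953]
shift now-axes mm [-8.5065 -4.4491  2.7734] turn deg [  -0.0578   -0.2195 -148.2214] shift target-axes [ 9.5785 -0.6907  2.7608]
```

```bash
python3 -m pendant '[[-1,[0,0,0],[0,0,-10]],[-1,[0,0,0],[0,0,-10]],[-1,[0,0,0],[0,0,-10]],[-1,[0,0,0],[0,0,-10]],[-1,[0,0,0],[0,0,-10]],[-1,[0,0,0],[0,0,-10]],[-1,[0,0,0],[0,0,-10]],[-1,[0,0,0],[0,0,-10]]]'
python3 -m pendant '[[-1,[0,0,0],[0,0,-10]],[-1,[0,0,0],[0,0,-10]],[-1,[0,0,0],[0,0,-10]],[-1,[0,0,0],[0,0,-10]],[-1,[0,0,0],[0,0,-10]],[-1,[0,0,0],[0,0,-10]],[-1,[0,0,0],[0,0,-8]],[-1,[0,0,0],[0,0,0]]]'
python3 - <<'E'
from h import *; from plant import r
A=np.array([.496,.2373,.0917]); 
delta(r.get_state(),A+n*.018,toolR(-xm,-n))
E
```

```text
clock: 6.45
tool_pos: [0.446, 0.2359, 0.191]
eef_rot: [-0.289, 0.931, -0.018, 0.223]
contact_force: [0.9, -0.7, 0.9]
opening: 1.002
finger_force: 0.0
clock: 7.45
tool_pos: [0.4462, 0.236, 0.1913]
eef_rot: [0.757, -0.613, 0.139, -0.176]
contact_force: [0.4, 0.2, 1.3]
opening: 1.005
finger_force: 0.0
clock 7.45 q [-0.1372  0.6984 -0.9357  2.3597  1.733   0.8071  0.9142]
shift now-axes mm [ 9.6402 -0.5086 92.9751] turn deg [ 0.0681 -0.0499 -0.6775] shift target-axes [ 9.7259 -0.2836 92.9672]
```

```bash
python3 -m pendant '[[-1,[5,0,15],[0,0,0]],[-1,[5,0,15],[0,0,0]],[-1,[0,0,15],[0,0,-0.6]],[-1,[0,0,12],[0,0,0]],[-1,[0,0,12],[0,0,0]],[-1,[0,0,12],[0,0,0]],[-1,[0,0,8],[0,0,0]],[-1,[0,0,0],[0,0,0]]]'
python3 - <<'E'
from h import *; from plant import r,cams; import cv2
A=np.array([.496,.2373,.0917]); 
delta(r.get_state(),A+n*.018,toolR(-xm,-n))
for k in("scene","top"):
    s=cams.snapshot(k)
    c=proj(s,A+n*.035).astype(int)
    p=cv2.resize(s["img"][c[1]-50:c[1]+50,c[0]-50:c[0]+50,::-1],(400,400),interpolation=2)
    o=p if k=="scene" else np.hstack([o,p])
cv2.imwrite("pics/crop2.png",o)
E
```

```text
clock: 8.45
tool_pos: [0.4845, 0.2349, 0.1146]
eef_rot: [0.762, -0.607, 0.141, -0.177]
contact_force: [-15.5, -9.6, 40.5]
opening: 0.997
finger_force: 22.3
clock 8.45 q [-0.1243  0.9075 -0.8897  2.331   1.9576  0.9108  0.8376]
shift now-axes mm [ 0.2122 -0.4982  7.7438] turn deg [-0.1914  0.068   0.2059] shift target-axes [ 0.2011 -0.5248  7.7424]
```

View pics/crop2.png

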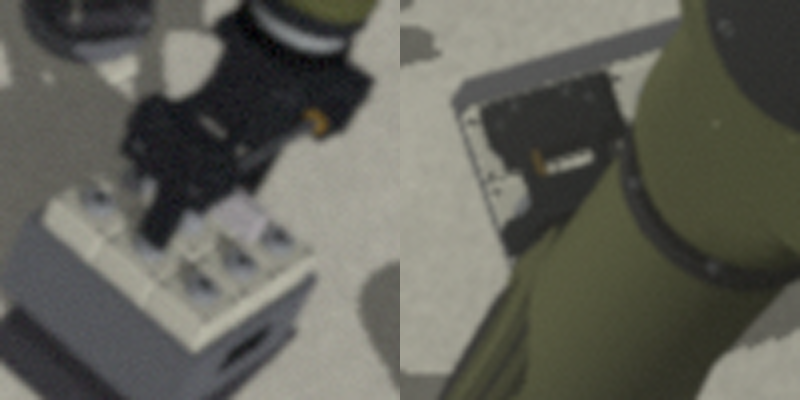

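Both fingertips are on the neighbours' caps at 40 N, which fixes the depth datum: the TCP is at h≈83. I'll back off to about 9 mm above the caps, where the pads centre on the bar, and then close.

```bash
python3 -m pendant '[[-1,[0,0,-7],[0,0,0]],[-1,[0,0,-6],[0,0,0]],[-1,[0,0,0],[0,0,0]]]'
python3 -m pendant '[[0.2,[0,0,0],[0,0,0]],[0.4,[0,0,0],[0,0,0]],[0.6,[0,0,0],[0,0,0]],[1,[0,0,0],[0,0,0]],[1,[0,0,0],[0,0,0]],[1,[0,0,0],[0,0,0]],[1,[0,0,0],[0,0,0]]]' 40
```

```text
clock: 8.93
tool_pos: [0.4807, 0.2338, 0.1231]
eef_rot: [0.761, -0.609, 0.14, -0.176]
contact_force: [-0.1, 0.7, 0.4]
opening: 0.998
finger_force: 0.0
clock: 9.8
tool_pos: [0.4832, 0.2344, 0.1244]
eef_rot: [0.76, -0.609, 0.142, -0.178]
contact_force: [7.2, 1.5, 6.8]
opening: 0.23
finger_force: 5.0
```

```bash
python3 -m pendant '[[1,[0,0,0],[0,0,0]],[1,[0,0,0],[0,0,0]],[1,[0,0,0],[0,0,0]],[1,[0,0,0],[0,0,0]]]' 40
```

```text
clock: 10.3
tool_pos: [0.4844, 0.2347, 0.125]
eef_rot: [0.759, -0.609, 0.143, -0.179]
contact_force: [6.9, 0.9, 5.5]
opening: 0.178
finger_force: 40.0
```

```bash
python3 -m pendant '[[1,[0,-3.5,0],[0,0,0]],[1,[0,0,-3],[0,0,0]],[1,[0,0,-4],[0,0,0]],[1,[0,0,-5],[0,0,0]],[1,[0,0,-6],[0,0,0]],[1,[0,0,0],[0,0,0]]]' 50
python3 - <<'E'
from h import *; from plant import r
s=r.get_state(); delta(s,np.array([.4844,.2347,.125]),toolR(-xm,-n)); print(R.from_quat(s["eef_rot"]).inv().apply(s["contact_force"]))
E
```

```text
clock: 11.05
tool_pos: [0.4759, 0.2328, 0.1414]
eef_rot: [0.761, -0.608, 0.14, -0.176]
contact_force: [3.4, 0.5, 1.3]
opening: 0.176
finger_force: 50.1
clock 11.05 q [-0.1207  0.8352 -0.9     2.3382  1.8877  0.8653  0.8703]
shift now-axes mm [ 0.0144 -0.6521 18.6241] turn deg [-0.0233  0.0439 -0.0056] shift target-axes [ 0.0002 -0.6596 18.6238]
[ 0.3138 -3.6621  0.3524]
```

```bash
python3 -m pendant '[[1,[0,0,-9],[0,0,0]],[1,[0,0,-9],[0,0,0]],[1,[0,0,-9],[0,0,0]],[1,[0,0,-9],[0,0,0]],[1,[0,0,-9],[0,0,0]],[1,[0,0,-9],[0,0,0]],[1,[0,0,-9],[0,0,0]],[1,[0,0,-9],[0,0,0]]]'
python3 - <<'E'
from h import *; from plant import r
s=r.get_state(); delta(s,np.array([.4844,.2347,.125]),toolR(-xm,-n)); print(R.from_quat(s["eef_rot"]).inv().apply(s["contact_force"]))
E
```

```text
clock: 12.05
tool_pos: [0.4443, 0.2254, 0.2057]
eef_rot: [0.761, -0.609, 0.14, -0.175]
contact_force: [0.3, -0.5, -1.5]
opening: 0.182
finger_force: 50.0
clock 12.05 q [-0.107   0.6529 -0.9357  2.364   1.6999  0.7658  0.9712]
shift now-axes mm [-0.1934 -1.7455 90.5676] turn deg [ 0.1067  0.0342 -0.0193] shift target-axes [-0.2468 -1.5769 90.5706]
[0.5683 0.5412 1.4119]
```

```bash
python3 -m pendant '[[1,[0,0,-8],[0,0,0]],[1,[0,0,-6],[0,0,0]],[1,[0,0,0],[0,0,0]]]'
python3 - <<'E'
from h import *; from plant import r
y=-np.array([np.cos(psi),np.sin(psi),0]); Rd=toolR(y,np.array([0,0,-1.]))
s=r.get_state(); delta(s,np.array([.48,.2,.24]),Rd)
E
```

```text
clock: 12.42
tool_pos: [0.4392, 0.2244, 0.2185]
eef_rot: [0.761, -0.609, 0.14, -0.176]
contact_force: [-0.1, 1.6, -2.0]
opening: 0.179
finger_force: 50.0
clock 12.425 q [-0.1019  0.6161 -0.9418  2.3636  1.6574  0.7458  1.002 ]
shift now-axes mm [ 32.7089 -40.397   -4.2552] turn deg [-26.0026   0.0408  -0.0297] shift target-axes [ 32.738  -34.4311 -21.5087]
```

```bash
python3 -m pendant '[[1,[0,0,-12],[0,0,0]],[1,[0,0,-12],[-5.2,0,0]],[1,[0,0,-8],[-5.2,0,0]],[1,[0,0,-4],[-5.2,0,0]],[1,[0,0,0],[-5.2,0,0]],[1,[0,0,0],[-5.2,0,0]],[1,[0,0,0],[0,0,0]]]'
python3 - <<'E'
from h import *; from plant import r
y=-np.array([np.cos(psi),np.sin(psi),0]); Rd=toolR(y,np.array([0,0,-1.]))
s=r.get_state(); delta(s,np.array([.569,-.259,.24]),Rd)
E
```

```text
clock: 13.3
tool_pos: [0.4269, 0.2204, 0.2489]
eef_rot: [0.78, -0.626, 0.003, -0.003]
contact_force: [-0.1, -0.1, -2.1]
opening: 0.174
finger_force: 50.0
clock 13.3 q [ 0.0546  0.6622 -1.0419  1.9593  0.7232  0.9426  2.0055]
shift now-axes mm [498.7817 -35.2319   9.6703] turn deg [-0.4283 -0.0623 -0.2344] shift target-axes [498.9318 -33.2606   8.8715]
```

```bash
python3 -m pendant '[[1,[25,-3,0],[0,0,0]],[1,[40,-3,0],[0,0,0]],[1,[40,-3,0],[0,0,0]],[1,[40,-3,0],[0,0,0]],[1,[40,-3,0],[0,0,0]],[1,[40,-3,0],[0,0,0]]]'
python3 - <<'E'
from h import *; from plant import r
y=-np.array([np.cos(psi),np.sin(psi),0]); Rd=toolR(y,np.array([0,0,-1.]))
s=r.get_state(); delta(s,np.array([.569,-.259,.24]),Rd)
E
```

```text
clock: 14.05
tool_pos: [0.4918, 0.0035, 0.25]
eef_rot: [0.781, -0.625, 0.004, -0.002]
contact_force: [0.6, -0.3, -2.6]
opening: 0.179
finger_force: 50.0
clock 14.05 q [ 0.5369  0.6915 -1.0816  1.928   0.7497  0.9844  2.4635]
shift now-axes mm [272.9806 -17.4467  11.2762] turn deg [-0.4731 -0.233   0.0077] shift target-axes [273.0216 -17.5712  10.0215]
```

```bash
python3 -m pendant '[[1,[0,0,0],[0,0,8]],[1,[0,0,0],[0,0,8]],[1,[0,0,0],[0,0,8]],[1,[0,0,0],[0,0,8]],[1,[0,0,0],[0,0,8]],[1,[0,0,0],[0,0,0]]]'
python3 - <<'E'
from h import *; from plant import r
y=-np.array([np.cos(psi-np.radians(40)),np.sin(psi-np.radians(40)),0]); Rd=toolR(y,np.array([0,0,-1.]))
s=r.get_state(); delta(s,np.array([.569,-.259,.24]),Rd)
E
```

```text
clock: 14.8
tool_pos: [0.4916, 0.0048, 0.2502]
eef_rot: [-0.521, 0.854, -0.003, 0.003]
contact_force: [-0.1, -0.4, -2.0]
opening: 0.179
finger_force: 50.0
clock 14.8 q [ 0.4447  0.6205 -0.8922  1.9319  0.6312  0.8862  1.8921]
shift now-axes mm [ 199.2207 -189.4312   11.4983] turn deg [-0.4957  0.1059  0.0854] shift target-axes [ 198.9179 -189.8219   10.2257]
```

```bash
python3 -m pendant '[[1,[20,-19,0],[-0.5,0,0]],[1,[30,-28,0],[0,0,0]],[1,[30,-28,0],[0,0,0]],[1,[30,-28,0],[0,0,0]],[1,[30,-28,0],[0,0,0]],[1,[30,-28,0],[0,0,0]],[1,[29,-29,0],[0,0,0]],[1,[0,0,0],[0,0,0]]]'
python3 - <<'E'
from h import *; from plant import r,cams; import cv2
y=-np.array([np.cos(psi-np.radians(40)),np.sin(psi-np.radians(40)),0]); Rd=toolR(y,np.array([0,0,-1.]))
s=r.get_state(); delta(s,np.array([.569,-.259,.132]),Rd)
for k in("scene","top"):
    s=cams.snapshot(k)
    c=proj(s,np.array([.569,-.259,.1])).astype(int)
    p=cv2.resize(s["img"][c[1]-60:c[1]+60,c[0]-60:c[0]+60,::-1],(400,400),interpolation=2)
    o=p if k=="scene" else np.hstack([o,p])
cv2.imwrite("pics/crop3.png",o)
E
```

```text
clock: 15.8
tool_pos: [0.5673, -0.2628, 0.2481]
eef_rot: [-0.518, 0.855, 0.001, -0.0]
contact_force: [-0.3, -0.2, -1.9]
opening: 0.181
finger_force: 50.0
clock 15.8 q [ 0.8095  0.8031 -0.8796  1.5332  0.6609  1.1242  2.4465]
shift now-axes mm [ -4.0794   0.098  116.1435] turn deg [ 0.0581  0.0321 -0.3101] shift target-axes [ -4.1453   0.1935 116.141 ]
```

View pics/crop3.png

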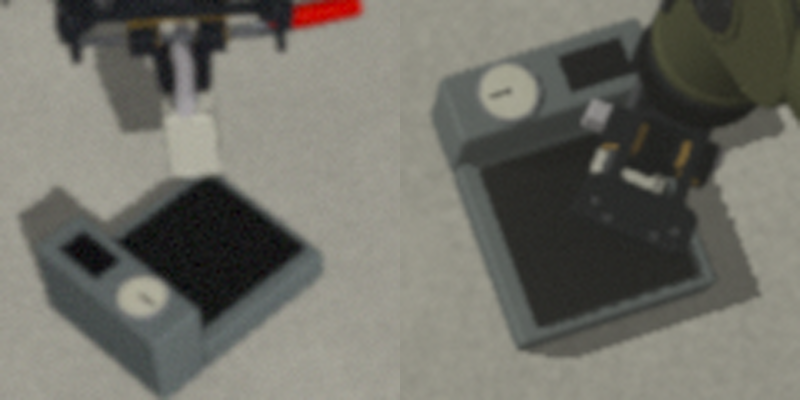

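The module hangs upright in the gripper over the pad, at scene crop (190,140), and the housing is clear. I'll lower it in stages.

```bash
python3 -m pendant '[[1,[0,0,12],[0,0,4]],[1,[0,0,14],[0,0,4]],[1,[0,0,14],[0,0,4]],[1,[0,0,14],[0,0,0]],[1,[0,0,14],[0,0,0]],[1,[0,0,14],[0,0,0]],[1,[0,0,10],[0,0,0]],[1,[0,0,0],[0,0,0]]]'
python3 - <<'E'
from h import *; from plant import r,cams; import cv2
y=-np.array([np.cos(psi-np.radians(52)),np.sin(psi-np.radians(52)),0]); Rd=toolR(y,np.array([0,0,-1.]))
s=r.get_state(); delta(s,np.array([.569,-.259,.132]),Rd)
for k in("scene","top"):
    s=cams.snapshot(k)
    c=proj(s,np.array([.569,-.259,.07])).astype(int)
    p=cv2.resize(s["img"][c[1]-45:c[1]+45,c[0]-45:c[0]+45,::-1],(400,400),interpolation=2)
    o=p if k=="scene" else np.hstack([o,p])
cv2.imwrite("pics/crop4.png",o)
E
```

```text
clock: 16.9
tool_pos: [0.5673, -0.258, 0.1565]
eef_rot: [-0.428, 0.904, 0.002, 0.0]
contact_force: [-0.2, -1.0, -1.7]
opening: 0.176
finger_force: 50.0
clock 16.9 q [ 0.7538  0.8887 -0.7632  1.6261  0.7254  0.9339  2.1792]
shift now-axes mm [-0.2134 -2.0602 24.4724] turn deg [ 0.2124  0.1305 -0.0531] shift target-axes [-0.2673 -1.9697 24.4793]
```

View pics/crop4.png

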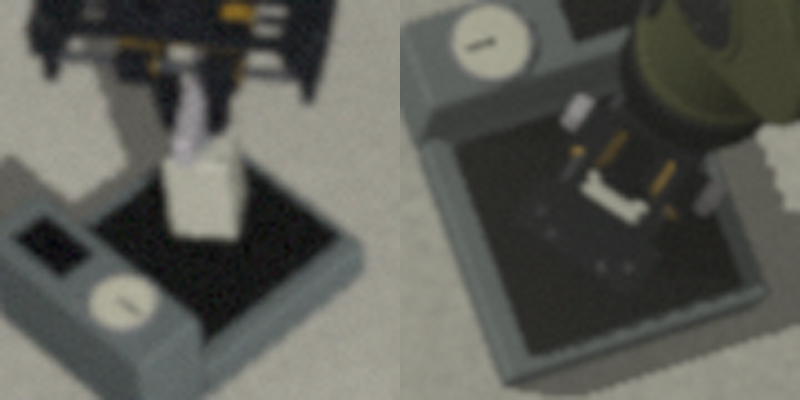

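The module is upright and near the pad centre in scene crop (205,220). I'll ease it down until it touches.

```bash
python3 -m pendant '[[1,[0,0,6],[0,0,0]],[1,[0,0,6],[0,0,0]],[1,[0,0,4],[0,0,0]],[1,[0,0,0],[0,0,0]]]' 30; python3 -m pendant '[[1,[0,0,1.5],[0,0,0]],[1,[0,0,1.5],[0,0,0]],[1,[0,0,1.5],[0,0,0]],[1,[0,0,0],[0,0,0]]]'
```

```text
clock: 17.5
tool_pos: [0.5676, -0.2579, 0.141]
eef_rot: [-0.428, 0.904, 0.002, 0.001]
contact_force: [-0.0, -0.6, -0.7]
opening: 0.183
finger_force: 30.0
clock: 18.0
tool_pos: [0.5678, -0.258, 0.1368]
eef_rot: [-0.428, 0.904, 0.002, 0.001]
contact_force: [0.8, -0.4, -1.5]
opening: 0.19
finger_force: 30.0
```

```bash
python3 -m pendant '[[1,[0,0,1.5],[0,0,0]],[1,[0,0,1.5],[0,0,0]],[1,[0,0,0],[0,0,0]]]'; python3 -m pendant '[[1,[0,0,1],[0,0,0]],[1,[0,0,1],[0,0,0]],[1,[0,0,0],[0,0,0]]]';python3 -m pendant '[[1,[0,0,1],[0,0,0]],[1,[0,0,0],[0,0,0]]]'
```

```text
clock: 18.38
tool_pos: [0.5677, -0.2579, 0.1338]
eef_rot: [-0.428, 0.904, 0.002, 0.001]
contact_force: [-0.3, 0.1, -2.0]
opening: 0.185
finger_force: 30.0
clock: 18.75
tool_pos: [0.5682, -0.2576, 0.1325]
eef_rot: [-0.428, 0.904, 0.001, 0.001]
contact_force: [0.9, 0.5, 2.0]
opening: 0.185
finger_force: 30.0
clock: 19.0
tool_pos: [0.5684, -0.2577, 0.1324]
eef_rot: [-0.428, 0.904, 0.001, 0.001]
contact_force: [-2.4, 1.3, 8.9]
opening: 0.183
finger_force: 30.0
```

The module has touched down: force has risen to 9 N at the expected height. I'll release gently and retreat straight up.

```bash
python3 -m pendant '[[1,[0,0,-0.7],[0,0,0]],[0.5,[0,0,0],[0,0,0]],[0.3,[0,0,0],[0,0,0]],[0,[0,0,0],[0,0,0]],[-0.5,[0,0,0],[0,0,0]],[-0.5,[0,0,0],[0,0,0]],[-0.5,[0,0,0],[0,0,0]]]'; python3 -m pendant '[[-0.5,[0,0,-5],[0,0,0]],[-0.5,[0,0,-15],[0,0,0]],[-0.5,[0,0,-20],[0,0,0]],[-0.5,[0,0,-25],[0,0,0]],[-0.5,[0,0,-25],[0,0,0]],[-0.5,[0,0,-25],[0,0,0]],[-0.5,[0,0,0],[0,0,0]],[-0.5,[0,0,0],[0,0,0]]]'
python3 - <<'E'
from h import *; from plant import cams; import cv2
for k in("scene","top"):
    s=cams.snapshot(k); p=s["img"][:,:,::-1]
    c=proj(s,np.array([.569,-.259,.07])).astype(int)
    a=cv2.resize(p[c[1]-45:c[1]+45,c[0]-45:c[0]+45],(300,300)); b=cv2.resize(p,(400,300),interpolation=3)
    row=np.hstack([a,b]); o=row if k=="scene" else np.vstack([o,row])
cv2.imwrite("pics/end.png",o)
E
```

```text
clock: 19.88
tool_pos: [0.5678, -0.2579, 0.1316]
eef_rot: [-0.428, 0.904, 0.002, 0.001]
contact_force: [-0.0, -0.2, -0.4]
opening: 0.746
finger_force: 0.0
clock: 20.88
tool_pos: [0.5674, -0.2584, 0.2466]
eef_rot: [-0.428, 0.904, 0.002, 0.001]
contact_force: [-1.1, -0.3, 0.4]
opening: 0.753
finger_force: 0.0
```

View pics/end.png

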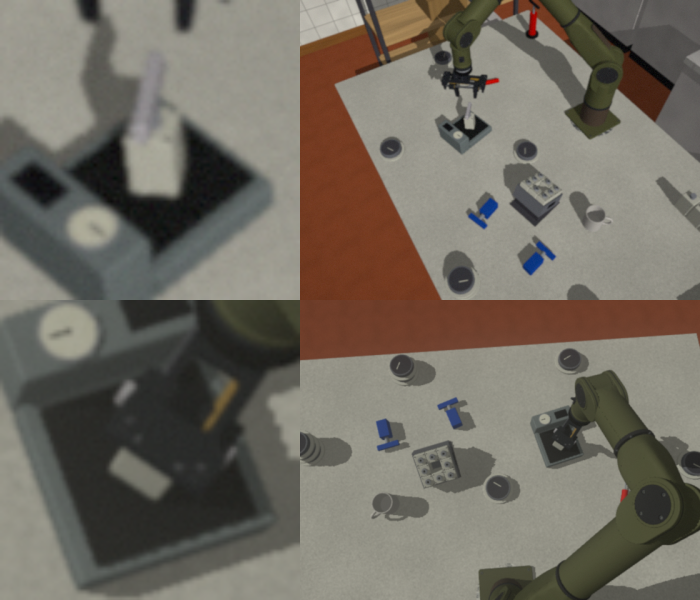

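The module stands alone, upright near the pad centre (scene crop (155,150)). The crate's eight others are in place, and the gauge and mug are unmoved.

```bash
python3 -c "
from plant import r
print(r.finish_job())"
```

```text
the job is handed in; nothing more can be done
None
```

The module is out of the crate and standing upright, released, near the centre of the calibrator pad; I handed the job in at about 21 s, and no verdict came back. The fingertips pressed two neighbouring caps at about 40 N on the way in, but the last pictures show the other eight modules still in the crate and the gauge and mug in place, with the screwdriver partly hidden by the arm.

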